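# Pack the porcelain layering kit

## Robot

A 6-joint arm with a two-finger parallel gripper is mounted at the origin on a cart in front of the work surface, level with it; the furniture and walls round the work are solid. World frame = base frame: x ahead of the robot, y to its left, z up, the work surface at z = 0. Lengths are in m, angles in rad, forces in N, time in s.
With the tool pointing down it reaches from about 0.25 to 0.775 m from the base axis. Payload 4 kg.
Tool frame: the origin (TCP) lies at the very end of the fingers, on their centre line; the grasp point (between the pads) lies 19 mm behind it; z points along the fingers, y is the line along which they close (so a half turn about z gives the same grasp; the last joint's range is limited). The gripper opens to 94 mm and grips with 3 to 60 N. Pads are 16 mm wide; open, the fingers measure 119 mm over their backs; the gripper's body (75 mm by 177 mm) begins 78 mm behind the grasp point.
Start: joints at [1.021, 0.087, 1.371, -0, 1.684, -0.103], TCP at [0.238, 0.496, 0.206] pointing down, gripper open.
Joint ranges: [-3.1, 3.1], [-0.76, 2.03], [0.27, 2.55], [-1.08, 4.22], [0.17, 2.65], [-2.57, 2.57]. Speed limits (rad/s): [2.79, 2.79, 3.14, 3.14, 3.14, 3.14].

## Interface

Orientations are given as [roll, pitch, yaw] about the fixed x, y, z axes, in that order (R = Rz(yaw) Ry(pitch) Rx(roll)).
In Python, from bench import robot gives the robot as it stands. The module is installed in compiled form; this text tells all that it offers.
- The arm moves only by the tool move_arm, never from a script. Its argument "deltas" is one flat list of numbers, 7 for each row, row after row: the turn, a rotation vector about the tool's x, y, z in rad, then the shift along the tool's x, y, z in cm, then the closure, from -1 (fully open) to 1 (shut). A call has 1 to 8 rows; each row is the pose to reach, as a shift and turn from the pose commanded when the call began, along the tool's axes at that moment; what a row does not reach only later rows make up. A row lasts 1/10 s, in which the tool goes at most 50 mm and 8.59 degrees, less where a joint would pass 70% of its speed; a pose out of reach is approached as far as the arm can. A call with a gripper value outside its range is refused whole. The fingers move at their own pace and stop on an object; the grip force is fixed at half the most. Time passes only in rows, so rows that repeat a pose let the fingers close. It gives the time, the measured TCP pose, the force, the opening and the grip force at its end, in the units of the state.
- robot.get_obs(): the state, without advancing time (a new reading comes with each control period).
- robot.snapshot(name): name is "side" or "top" or "wrist"; returns a dict with "image" (400x640x3 uint8, red, green, blue), "depth" (400x640 float32, m along the optical axis (not along the pixel's ray), 0 where there is no reading), "fov_y" (degrees; the focal length in pixels is half the picture's height over the tangent of half this angle, whatever the lens; pixels are square), "cx", "cy" (the principal point, pixels), "origin" and "orientation" of the camera in the world; the wrist camera has in their place "T_tool_cam" (4x4, takes a point from camera to tool coordinates, whose origin is the TCP and whose axes are the flange's). Camera axes: x right, y up, looking along -z (the intrinsics and any distortion apply to the point x, -y, -z); pixel columns grow to the right and rows downward; lengths in m; the calibration is good to about 2 mm. A picture is of the moment at which its call begins: read the wrist's pose just before it.
- robot.close_job(): hands the job in; it is judged then, once.
The state is a dict: "time": time; "joint_positions": joint angles; "qvel": joint speeds; "joint_torque": joint torques, N m; "tool_pos": TCP position; "ee_rot": TCP orientation; "wrist_force": force on the tool from outside, world axes, zero at the start; "wrist_torque": the same for the moment, N m; "width": finger opening in m; "finger_force": force on a finger pad.
Only numpy, scipy, OpenCV 4.12 (cv2) and the standard library are available. Lean on these libraries where they do the work, as an engineer would, in place of code of your own. Each camera call takes 0.05 s, during which the arm holds its last target. There are 200 camera calls.

## Task

Pack the layering kit into the aluminium caddy: stand the three screw-lidded powder jars from the grey board in its square bays in order of height, the tallest in the bay at the end with the steel pull loop and the shortest at the far end, and lay the paint brush from the board flat in the long trough beside them. Set the jars down upright, do not drop them, and leave the open pot, the stone cast and the spatula where they are.

Things in the scene. Friction and masses are not known exactly. Their poses are not given: they have to be found in the camera images.
- caddy: Aluminium caddy, fixed, any yaw: 222 (x) x 145 mm, floor 10 thick, walls 3. Origin: centre of the underside, bench level; heights from there. +x points to the end with the steel pull loop (68 wide, out 30, 17 high). +y side: three bays 70 x 70 inside, rims 22 high, centres (x, y) = (+73, 34.5) loop end, (0, 34.5), (-73, 34.5). -y side: trough 216 (x) x 67 inside, centre (0, -36.5), outer rim 17 high. All mm.
- jar_tall: Powder jar with a blue screw lid, the tallest of the three: 60 mm high, body 48 mm and lid 51 mm in diameter (lid is the top 14 mm), 80 g, standing. Origin: centre of its underside; z up. All the loose things start on a flat grey board whose top is 10 mm above the bench.
- jar_middle: Powder jar with a white screw lid, the middle one in height: 52 mm high, 55 mm in greatest diameter, standing. Origin: centre of its underside; z up.
- jar_short: Powder jar with a black screw lid, the shortest: 44 mm high, 47 mm in greatest diameter, standing. Origin: centre of its underside; z up.
- brush: Slender round paint brush with a brown wooden handle and brown bristles, lying flat: 174 mm long, 11 mm thick. Origin: underside of the middle of its length; y runs along the brush (either way round will do), z up. Its stiff part, to be gripped, runs from y = -48 to +62 mm; grip it near the origin. 20 g.
- open_pot: Look-alike to leave alone: small open white ceramic pot without lid, 52 mm across the rim, 50 mm high, standing among the jars. Origin: centre of its underside; z up.
- cast: To leave alone: yellowish stone dental cast, 58 x 65 x 33 mm, among the jars. Origin: centre of its underside; z up.
- spatula: Look-alike to leave alone: plaster spatula with a thick wooden handle and a flat metal blade, lying flat, 224 mm long (y), 21 mm wide, 16 mm high. Origin: underside of the middle of its length; z up.

How it is judged:
At the end, for the whole second after the job is handed in: Jars upright (0.1 rad) on the floors of their bays by height, tallest at the loop end, centres within 13.5 mm of the bay centre along each caddy axis; brush flat in the trough, within 26 mm lengthwise and 29 mm across; all at rest; pot, cast and spatula within 20 mm of their start, upright (x of jar_tall in the frame of caddy between 0.0595 and 0.0865 m and y of jar_tall in the frame of caddy between 0.021 and 0.048 m and z of each of jar_tall, jar_middle, jar_short in the frame of caddy below 0.016 m and angle between each of jar_tall, jar_middle, jar_short's own z axis and vertical below 0.1 rad and linear speed of each of jar_tall, jar_middle, jar_short, brush below 0.02 m/s and x of jar_middle in the frame of caddy between -0.0135 and 0.0135 m and y of jar_middle in the frame of caddy between 0.021 and 0.048 m and x of jar_short in the frame of caddy between -0.0865 and -0.0595 m and y of jar_short in the frame of caddy between 0.021 and 0.048 m and x of brush in the frame of caddy between -0.026 and 0.026 m and y of brush in the frame of caddy between -0.0655 and -0.0075 m and z of brush in the frame of caddy below 0.024 m and angle between brush's own y axis and vertical between 1.5 and 1.64 rad and angle between the y axis of brush and the x axis of caddy, either way round below 0.4 rad and distance of each of open_pot, cast, spatula from where it was at the start of the episode below 0.02 m and angle between each of open_pot, cast's own z axis and vertical below 0.2 rad); the robot touches nothing.
It fails at once if the pot, the cast or the spatula is shifted more than 20 mm (distance of any of open_pot, cast, spatula from where it was at the start of the episode above 0.02 m).
It fails at once if the tall jar is dropped or thrown (falls free for more than about 25 mm) (contact force between jar_tall and the fingers below 0.05 N and linear speed of jar_tall above 0.7 m/s).
It fails at once if the middle jar is dropped or thrown (falls free for more than about 25 mm) (contact force between jar_middle and the fingers below 0.05 N and linear speed of jar_middle above 0.7 m/s).
It fails at once if the short jar is dropped or thrown (falls free for more than about 25 mm) (contact force between jar_short and the fingers below 0.05 N and linear speed of jar_short above 0.7 m/s).
It also fails if it takes over 93 s, if anything falls off the work surface, if the arm or the gripper's body presses on something with over 40 N, if the wrist force passes 120 N, or if a joint passes its speed limit or range.

## Working session

There is one attempt and no reset: what is moved stays moved. The work goes in short steps, Python scripts to look and compute and a tool call to move; the robot and the scene stay as the last step left them, time stands still between calls to the robot, and variables do not carry over. Pictures are saved under pics/ and viewed, at most 14 in all, crops included, and the job is handed in when it is done.

Besides the shell and the picture viewer there is one more tool, called by a JSON object that holds its "api" and its "payload". move_arm: Moves the arm, as the interface text tells. Its arguments: {"type":"object","properties":{"deltas":{"type":"array","items":{"type":"number"}}},"required":["deltas"]}

```bash
mkdir -p pics; cat > h.py <<'E'
import numpy as np, cv2
from scipy.spatial.transform import Rotation as R
from bench import robot
def cloud(s,T=None):
    im=s["image"];d=s["depth"];f=200/np.tan(np.radians(s["fov_y"])/2)
    v,u=np.mgrid[0:400,0:640]
    P=np.stack([(u-s["cx"])/f*d,-(v-s["cy"])/f*d,-d],-1)
    if T is None:
        o=np.array(s["orientation"],float)
        M=o if o.shape==(3,3) else R.from_euler('xyz',o).as_matrix()
        return P@M.T+np.array(s["origin"])
    return P@T[:3,:3].T+T[:3,3]
def save(n,im): cv2.imwrite(f"pics/{n}.png",im[:,:,::-1])
E
python3 - <<'E'
from h import *
print(robot.get_obs())
for n in("top","side"):
    s=robot.snapshot(n); save(n,s["image"]); np.savez(n,**s)
    print({k:v for k,v in s.items() if k not in("image","depth")})
E
```

```text
{'time': 0.0, 'joint_positions': array([ 1.02086466e+00,  8.79116133e-02,  1.37224571e+00,  2.96743735e-05,
        1.68357335e+00, -1.03134612e-01]), 'qvel': array([-2.16775888e-03, -1.59023025e-03, -8.08287181e-06,  1.20900809e-03,
       -8.37513803e-04,  1.07281354e-03]), 'joint_torque': array([ 1.01876129e-03, -3.40178061e+01, -3.02433515e+01,  7.17389211e-02,
        3.28240881e-02, -1.51842705e-04]), 'tool_pos': array([0.23737107, 0.49553983, 0.20433221]), 'ee_rot': array([-3.13946903e+00, -2.49449141e-04,  2.69479864e+00]), 'wrist_force': array([-0.66544802, -0.8621115 , -0.42377677]), 'wrist_torque': array([0.05262504, 0.00387348, 0.03098011]), 'finger_force': 0.0, 'width': 0.09404359047961029}
{'fov_y': 56.802682657442006, 'cx': 314.1361678957949, 'cy': 196.99178043684864, 'origin': array([ 0.45933403, -0.01660913,  0.96210036]), 'orientation': array([ 0.08746247,  0.01040212, -1.54702279])}
{'fov_y': 51.333660970862915, 'cx': 314.6846693682911, 'cy': 199.1736338802561, 'origin': array([ 0.01745736, -1.03719374,  0.48283641]), 'orientation': array([ 1.2033219 ,  0.01831385, -0.46645313])}
```

View pics/top.png

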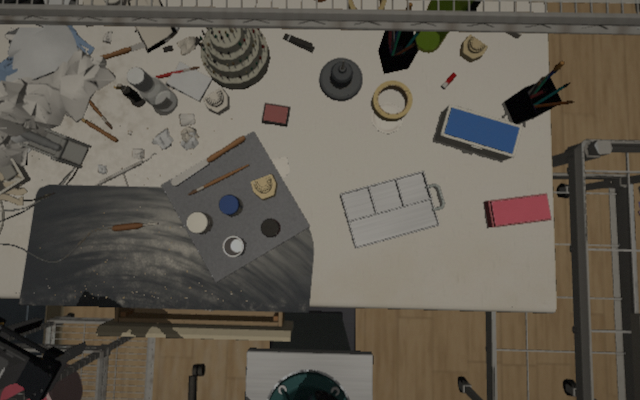

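The top view shows the blue (tall) jar at (229,205), white at (197,222), black at (271,227), the pot at (234,246), cast at (263,187), brush at about (220,179), spatula at about (210,160), and the caddy at (392,208) with its loop on the right.

```bash
python3 - <<'E'
from h import *
s=dict(np.load("top.npz"));P=cloud(s)
np.set_printoptions(precision=4,suppress=True)
print("board z",P[255,215],P[190,290],"bench",P[150,330],P[230,470])
for n,(u,v),z0 in [("tall",(229,205),.062),("mid",(197,222),.054),("short",(271,227),.046),("pot",(234,246),.05),("cast",(263,187),.03)]:
    w=P[v-22:v+22,u-22:u+22].reshape(-1,3); c=w[np.abs(w[:,2]-np.percentile(w[:,2],97))<.006] 
    c0=P[v,u]; c=c[np.hypot(*(c[:,:2]-c0[:2]).T)<.035]
    print(n,len(c),c0,c.mean(0),(c.min(0)+c.max(0))/2,np.ptp(c,0),cv2.minEnclosingCircle(c[:,:2].astype(np.float32)))
# caddy
w=P[165:255,330:450]; m=(w[...,2]>.004)
p=w[m]; r=cv2.minAreaRect(p[:,:2].astype(np.float32)); print("caddy all",r,np.percentile(p[:,2],[1,50,99]))
im=s["image"]; 
a=cv2.resize(im[120:270,150:320],None,fx=4,fy=4,interpolation=cv2.INTER_CUBIC); save("crop1",a)
a=cv2.resize(im[160:260,330:450],None,fx=6,fy=6,interpolation=cv2.INTER_CUBIC); save("crop2",a)
E
```

```text
board z [0.3879 0.2453 0.0092] [ 0.5604  0.059  -0.    ] bench [ 0.6691 -0.0435 -0.0008] [ 0.4672 -0.4078  0.002 ]
tall 320 [0.513  0.1997 0.0723] [0.5163 0.201  0.0695] [0.5158 0.2013 0.0702] [0.049  0.0482 0.0099] ((0.5161870718002319, 0.20094825327396393), 0.025249715894460678)
mid 363 [0.4704 0.2788 0.061 ] [0.4711 0.2783 0.0616] [0.4716 0.2782 0.0625] [0.0514 0.052  0.0101] ((0.47123533487319946, 0.27878427505493164), 0.027088798582553864)
short 255 [0.4625 0.0985 0.0548] [0.463  0.1013 0.0547] [0.4637 0.1013 0.0547] [0.0419 0.0439 0.0078] ((0.4626322090625763, 0.10152463614940643), 0.022474057972431183)
pot 117 [0.4123 0.1957 0.0176] [0.4152 0.1899 0.06  ] [0.4156 0.189  0.0597] [0.0507 0.0498 0.0093] ((0.4157697856426239, 0.1886959820985794), 0.025747552514076233)
cast 137 [0.5624 0.1243 0.0378] [0.5664 0.1221 0.0397] [0.569  0.1261 0.0408] [0.0383 0.0434 0.0111] ((0.5729289650917053, 0.12478238344192505), 0.023177530616521835)
caddy all ((0.5158682465553284, -0.18617387115955353), (0.23061493039131165, 0.34155362844467163), 1.2707711458206177) [0.0044 0.0111 0.026 ]
```

View pics/crop1.png

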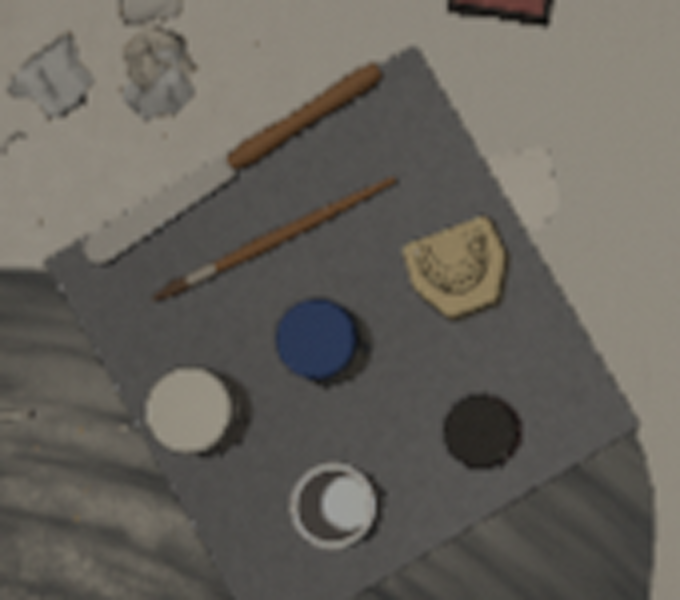

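View pics/crop2.png

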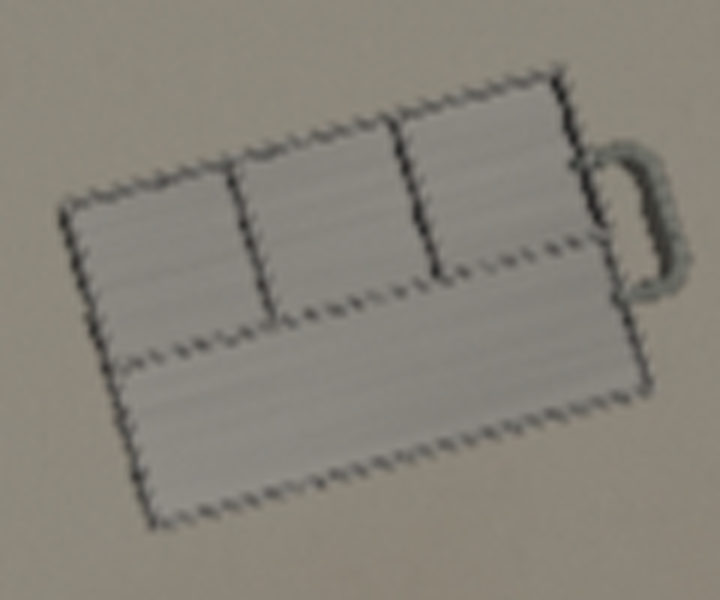

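Corners (crop2): far/bay (64,206), loop/bay (558,72), loop/trough (648,390), far/trough (153,524). Brush ends (crop1): (155,297) bristle and (396,181) handle. No objects hide the jars.

```bash
cat >> h.py <<'E'
def ray(s,u,v,z):
    f=200/np.tan(np.radians(s["fov_y"])/2); M=R.from_euler('xyz',s["orientation"]).as_matrix()
    d=M@np.array([(u-s["cx"])/f,-(v-s["cy"])/f,-1]); o=np.array(s["origin"]); return o+d*(z-o[2])/d[2]
def delta(x,y,z,yaw):
    o=robot.get_obs(); Rt=R.from_euler('xyz',o["ee_rot"]); Rg=R.from_euler('xyz',[np.pi,0,yaw])
    return np.round(np.r_[(Rt.inv()*Rg).as_rotvec(),100*Rt.inv().apply(np.array([x,y,z])-o["tool_pos"])],3)
E
python3 - <<'E'
from h import *
np.set_printoptions(precision=4,suppress=True)
s=dict(np.load("top.npz"))
c=[((64,206),(-111,72.5,22)),((558,72),(111,72.5,22)),((648,390),(111,-72.5,17)),((153,524),(-111,-72.5,17))]
W=np.array([ray(s,330+(a+.5)/6-.5,160+(b+.5)/6-.5,l[2]/1000)[:2] for (a,b),l in c]); L=np.array([l[:2] for _,l in c])/1000
M,_=cv2.estimateAffinePartial2D(L,W); sc=np.hypot(M[0,0],M[1,0]); th=np.arctan2(M[1,0],M[0,0])
o=M[:,2]; print("caddy",o,"yaw",th,"scale",sc); print(W-(L@M[:,:2].T+o))
Rc=np.array([[np.cos(th),-np.sin(th)],[np.sin(th),np.cos(th)]])
for n,p in [("tall",(.073,.0345)),("mid",(0,.0345)),("short",(-.073,.0345)),("trough",(0,-.0365))]: print(n,o+Rc@p)
yaw=th+np.pi; print("tool yaw",yaw, yaw-2*np.pi, "alt",th)
b=[ray(s,150+(a+.5)/4-.5,120+(v+.5)/4-.5,.0155)[:2] for a,v in((155,297),(396,181))]
print("brush",b,np.mean(b,0),np.linalg.norm(b[1]-b[0]),np.arctan2(*(b[1]-b[0])[::-1]))
# board height via depth
P=cloud(s)
for n,p in [("tall",(229,205)),("mid",(197,222)),("short",(271,227))]:print(n,np.median(P[p[1]-6:p[1]+7,p[0]-6:p[0]+7,2]))
k={"tall":(317,339,.070),"mid":(190,411,.062),"short":(482,431,.054)}
for n,(a,v,z) in k.items(): print(n,ray(s,150+(a+.5)/4-.5,120+(v+.5)/4-.5,z))
E
```

```text
caddy [ 0.5151 -0.1959] yaw -1.2831957726485104 scale 0.976027984686183
[[-0.0013  0.0006]
 [-0.0005 -0.0011]
 [ 0.0009 -0.0001]
 [ 0.001   0.0006]]
tall [ 0.5689 -0.2561]
mid [ 0.5482 -0.1861]
short [ 0.5274 -0.1161]
trough [ 0.4801 -0.2062]
tool yaw 1.8583968809412827 -4.424788426238304 alt -1.2831957726485104
brush [array([0.5427, 0.3198]), array([0.6218, 0.1671])] [0.5823 0.2435] 0.17200013748659296 -1.0931769397472901
tall 0.06982477765874284
mid 0.06179918190011191
short 0.054764483474594505
tall [0.5146 0.2006 0.07  ]
mid [0.4694 0.2782 0.062 ]
short [0.4615 0.1008 0.054 ]
```

```bash
python3 -c "
from h import *
print(delta(.5152,.2008,.15,1.858))"
```

```text
[-2.0000e-03  1.0000e-03  8.3700e-01 -3.7792e+01 -1.4573e+01  5.4640e+00]
```

{"api": "move_arm", "payload": {"deltas": [0,0,0.837,-37.8,-14.57,5.46,-0.5,0,0,0.837,-37.8,-14.57,5.46,-0.5,0,0,0.837,-37.8,-14.57,5.46,-0.5,0,0,0.837,-37.8,-14.57,5.46,-0.5,0,0,0.837,-37.8,-14.57,5.46,-0.5,0,0,0.837,-37.8,-14.57,5.46,-0.5,0,0,0.837,-37.8,-14.57,5.46,-0.5,0,0,0.837,-37.8,-14.57,5.46,-0.5]}}

```text
time: 0.9
tool_pos: [0.5104, 0.2059, 0.1513]
ee_rot: [-3.141, -0.0, 1.858]
wrist_force: [0.3, 0.4, -0.6]
width: 0.0704
finger_force: 0.0
```

```bash
python3 -c "
from h import *
print(delta(.5152,.2008,.15,1.858)); s=robot.snapshot('wrist'); save('w1',s['image']); print(s['T_tool_cam'],s['fov_y'],s['cx'],s['cy'])"
```

```text
[-0.001 -0.    -0.    -0.62   0.315  0.134]
[[-5.21401791e-04  9.63215162e-01  2.68730867e-01  7.86362637e-02]
 [ 9.99999644e-01  6.80632020e-04 -4.99360114e-04  1.30810059e-03]
 [-6.63898067e-04  2.68730511e-01 -9.63215174e-01 -1.79673873e-01]
 [ 0.00000000e+00  0.00000000e+00  0.00000000e+00  1.00000000e+00]] 66.86917916060324 320.434021024515 201.90084398403914
```

View pics/w1.png

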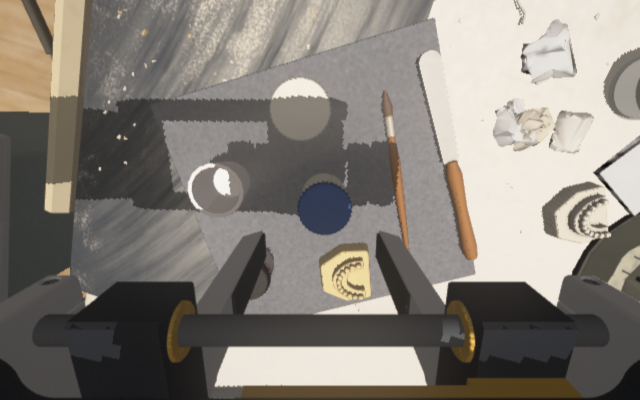

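The wrist view shows the blue lid centre at (325,208), the white lid at (300,108), the pot at (216,188), and the brush at right.

```bash
cat >> h.py <<'E'
def wray(s,o,u,v,z):
    f=200/np.tan(np.radians(s["fov_y"])/2);T=s["T_tool_cam"];Rt=R.from_euler('xyz',o["ee_rot"])
    d=Rt.apply(T[:3,:3]@np.array([(u-s["cx"])/f,-(v-s["cy"])/f,-1])); p=Rt.apply(T[:3,3])+o["tool_pos"]
    return p+d*(z-p[2])/d[2]
E
python3 -c "
from h import *
o=robot.get_obs();s=robot.snapshot('wrist')
for u,v,z in((325,208,.07),(300,108,.062),(389,95,.0155),(404,245,.0155)):print(wray(s,o,u,v,z))
print(delta(.5152,.2008,.15,1.858))
print(delta(.5152,.2008,.028,1.858))"
```

```text
[0.51991682 0.20098197 0.07      ]
[0.47590228 0.27732237 0.062     ]
[0.55316343 0.31316356 0.0155    ]
[0.62261454 0.16784403 0.0155    ]
[-0.003  0.002 -0.008 -0.259  0.257 -0.022]
[-3.0000e-03  2.0000e-03 -8.0000e-03 -2.3000e-01  2.9200e-01  1.2178e+01]
```

{"api": "move_arm", "payload": {"deltas": [0,0,0,-0.31,0.53,4,-0.7,0,0,0,-0.31,0.53,8,-0.7,0,0,0,-0.31,0.53,11,-0.7,0,0,0,-0.31,0.53,12.15,-0.7,0,0,0,-0.31,0.53,12.15,-0.7,0,0,0,-0.31,0.53,12.15,0.3,0,0,0,-0.31,0.53,12.15,0.3,0,0,0,-0.31,0.53,12.15,0.3]}}

```text
time: 1.8
tool_pos: [0.517, 0.2067, 0.0327]
ee_rot: [3.138, -0.0, 1.858]
wrist_force: [-0.8, -0.6, 0.7]
width: 0.0592
finger_force: 0.0
```

```bash
python3 -c "
from h import *
for i in range(3):
  o=robot.get_obs();print(o['tool_pos'],o['width'],o['ee_rot'])
  robot.snapshot('wrist')
print(delta(.518,.201,.028,1.858))"
```

```text
[0.5169625  0.20672648 0.03273746] 0.05924471568972733 [ 3.13758318e+00 -1.03288719e-04  1.85797400e+00]
[0.51668244 0.20658963 0.03239088] 0.055009413567431165 [ 3.13831528e+00 -9.45387991e-05  1.85787043e+00]
[0.51625236 0.2064293  0.03197458] 0.05119665831114611 [ 3.13948008e+00 -6.75632149e-05  1.85789141e+00]
[ 0.001 -0.    -0.    -0.57   0.047  0.373]
```

{"api": "move_arm", "payload": {"deltas": [0,0,0,0,0,0,-0.6,0,0,0,-0.5,0.05,0.35,-0.6,0,0,0,-0.5,0.05,0.35,-0.6,0,0,0,-0.5,0.05,0.35,-0.6]}}

```text
time: 2.35
tool_pos: [0.5173, 0.2012, 0.0266]
ee_rot: [-3.141, -0.0, 1.857]
wrist_force: [-0.0, 0.7, 0.7]
width: 0.0747
finger_force: 0.0
```

```bash
python3 -c "
from h import *
for i in range(3):
  o=robot.get_obs();print(o['tool_pos'],o['width'],o['ee_rot'])
  s=robot.snapshot('wrist')
save('w2',s['image'])
print(delta(.518,.201,.028,1.858))"
```

```text
[0.51730703 0.20118864 0.02656846] 0.07469307297561321 [-3.14080323e+00 -1.07623313e-04  1.85732518e+00]
[0.51737591 0.20132133 0.02670934] 0.07523792071812714 [-3.14106913e+00 -1.38213333e-04  1.85742182e+00]
[0.51744927 0.20140811 0.02686312] 0.07525669130861463 [-3.14133926e+00 -1.30915785e-04  1.85759703e+00]
[-0.    -0.    -0.    -0.058  0.038 -0.106]
```

View pics/w2.png

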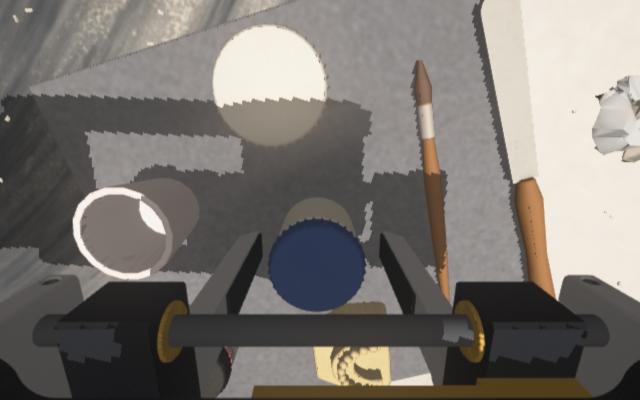

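The lid, centred at (317,265), sits between the fingers. Closing and lifting.

```bash
python3 -c "
from h import *
o=robot.get_obs();s=robot.snapshot('wrist')
for u,v,z in((317,265,.07),(269,80,.062)):print(wray(s,o,u,v,z))"
```

```text
[0.51489631 0.20898665 0.07      ]
[0.47005998 0.28619182 0.062     ]
```

{"api": "move_arm", "payload": {"deltas": [0,0,0,0,0,0,0.4,0,0,0,0,0,0,0.4,0,0,0,0,0,0,0.4,0,0,0,0,0,0,0.4,0,0,0,0,0,0,0.4,0,0,0,0,0,0,0.4,0,0,0,0,0,-3,0.4,0,0,0,0,0,-6,0.4]}}

```text
time: 3.35
tool_pos: [0.5163, 0.2012, 0.0861]
ee_rot: [-3.138, -0.0, 1.858]
wrist_force: [0.2, -0.1, -0.7]
width: 0.0487
finger_force: 29.9
```

```bash
python3 -c "
from h import *
print(delta(.5689,-.2561,.15,1.858),robot.get_obs()['tool_pos'])"
```

```text
[-4.0000e-03 -0.0000e+00 -0.0000e+00 -4.5345e+01 -7.9210e+00 -6.3660e+00] [0.51631382 0.20116495 0.08610136]
```

{"api": "move_arm", "payload": {"deltas": [0,0,0,-3,-0.5,-4,0.4,0,0,0,-7,-1,-6.4,0.4,0,0,0,-12,-2,-6.4,0.4,0,0,0,-17,-3,-6.4,0.4,0,0,0,-22,-4,-6.4,0.4,0,0,0,-27,-5,-6.4,0.4,0,0,0,-32,-5.6,-6.4,0.4,0,0,0,-36,-6.3,-6.4,0.4]}}

```text
time: 4.15
tool_pos: [0.5589, -0.1641, 0.1508]
ee_rot: [3.141, 0.0, 1.857]
wrist_force: [1.1, 0.1, -0.8]
width: 0.0494
finger_force: 29.9
```

```bash
python3 -c "
from h import *
for i in range(8):
  o=robot.get_obs(); s=robot.snapshot('wrist')
print(o['tool_pos'],o['width'],o['ee_rot'],o['finger_force'])
save('w3',s['image']); s=dict(s);s['obs_pos']=o['tool_pos'];s['obs_rot']=o['ee_rot'];np.savez('w3',**s)
print(delta(.5689,-.2561,.08,1.858))"
```

```text
[ 0.5589428  -0.16020837  0.15094519] 0.048785206549455624 [ 3.14152663e+00 -6.65735812e-04  1.85945033e+00] 29.917787740139374
[ 0.000e+00 -0.000e+00  2.000e-03 -9.490e+00 -1.788e+00  7.102e+00]
```

View pics/w3.png

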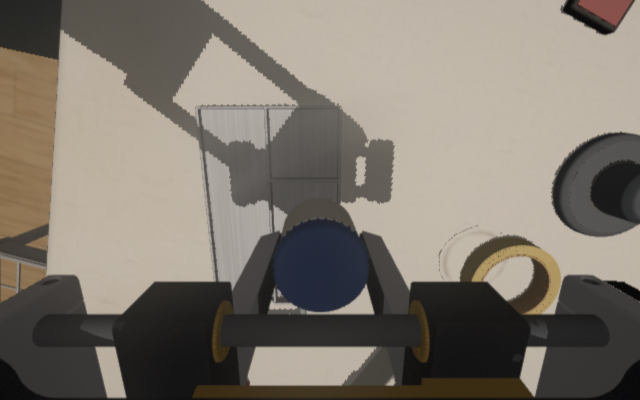

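Caddy in the wrist view: far/bay corner (338,107), far/trough corner (198,107), short/middle divider from (272,178) to (339,178). The held blue lid is at (321,265).

```bash
python3 -c "
from h import *
s=dict(np.load('w3.npz'));o=dict(tool_pos=s['obs_pos'],ee_rot=s['obs_rot'])
th=-1.2832;c=np.array([.5151,-.1959]);Rc=np.array([[np.cos(th),-np.sin(th)],[np.sin(th),np.cos(th)]])
for u,v,z,x,y in((338,107,.022,-.1095,.071),(198,107,.017,-.1095,-.071),(339,178,.022,-.0365,.071),(272,178,.022,-.0365,-.0015)):
  w=wray(s,o,u,v,z);print(w, Rc.T@(w[:2]-c), (x,y))
print(wray(s,o,321,265,.15+.043), o['tool_pos'])
"
```

```text
[ 0.55161338 -0.07012142  0.022     ] [-0.11025571  0.07069058] (-0.1095, 0.071)
[ 0.41916408 -0.10921217  0.017     ] [-0.11033947 -0.06740684] (-0.1095, -0.071)
[ 0.57358921 -0.13678763  0.022     ] [-0.04009418  0.07285408] (-0.0365, 0.071)
[ 0.50710586 -0.15648166  0.022     ] [-0.04006689  0.00351513] (-0.0365, -0.0015)
[ 0.55841107 -0.15264254  0.193     ] [ 0.5589428  -0.16020837  0.15094519]
```

```bash
python3 -c "
from h import *
s=dict(np.load('w3.npz'));P=cloud(s,s['T_tool_cam']);im=s['image'].astype(int)
m=np.zeros((400,640),bool);m[215:315,270:372]=1;m&=(im[...,2]>im[...,0]*1.6)&(P[...,2]>-.3)
v,u=np.where(m);p=P[m];print(len(p),np.median(p,0),np.percentile(p[:,2],[5,50,95]))
t=p[p[:,2]<np.percentile(p[:,2],60)+.004];print((t.min(0)+t.max(0))/2,np.ptp(t,0),cv2.minEnclosingCircle(t[:,:2].astype(np.float32)))
# finger pads
for a,b in((262,245),(378,245)):print(P[b,a])
"
```

```text
3504 [ 0.00271913 -0.00219161 -0.04342349] [-0.04449685 -0.04342349 -0.04232283]
[ 0.03044818  0.00021996 -0.1103999 ] [0.0963718  0.0419937  0.13854603] ((0.030489563941955566, 0.0009570725960657), 0.04824581369757652)
[ 0.00993164 -0.03129142 -0.02300391]
[ 0.00995161  0.03353541 -0.02316953]
```

```bash
python3 -c "
from h import *
s=dict(np.load('w3.npz'));P=cloud(s,s['T_tool_cam']);im=s['image'].astype(int)
m=np.zeros((400,640),bool);m[215:315,270:372]=1;m&=(im[...,2]>im[...,0]*1.3)&(abs(P[...,2]+.0434)<.004)&(abs(P[...,1])<.03)
t=P[m];print(len(t),(t.min(0)+t.max(0))/2,np.ptp(t,0),cv2.minEnclosingCircle(t[:,:2].astype(np.float32)))
"
```

```text
6566 [ 0.00586849  0.0014387  -0.04280958] [0.04811489 0.04837254 0.00678849] ((0.005083795171231031, 0.001304907025769353), 0.025109408423304558)
```

```bash
python3 -c "
from h import *
print(delta(.5702,-.2593,.08,1.858))"
```

```text
[ 0.000e+00 -0.000e+00  2.000e-03 -9.834e+00 -1.755e+00  7.102e+00]
```

{"api": "move_arm", "payload": {"deltas": [0,0,0,-3,-0.6,0,0.4,0,0,0,-7,-1.3,1,0.4,0,0,0,-9.83,-1.75,3,0.4,0,0,0,-9.83,-1.75,5,0.4,0,0,0,-9.83,-1.75,7.1,0.4,0,0,0,-9.83,-1.75,7.1,0.4,0,0,0,-9.83,-1.75,7.1,0.4,0,0,0,-9.83,-1.75,7.1,0.4]}}

```text
time: 5.35
tool_pos: [0.5711, -0.2605, 0.082]
ee_rot: [3.139, 0.002, 1.859]
wrist_force: [-0.1, 0.1, 0.2]
width: 0.0488
finger_force: 29.9
```

```bash
python3 -c "
from h import *
for i in range(4): robot.snapshot('wrist')
print(delta(.5702,-.2593,.028,1.858),robot.get_obs()['finger_force'])
s=robot.snapshot('side');save('s1',s['image'][:, :]);"
```

```text
[ 2.000e-03  2.000e-03  0.000e+00  1.790e-01 -1.700e-02  5.353e+00] 29.917506175286235
```

View pics/s1.png

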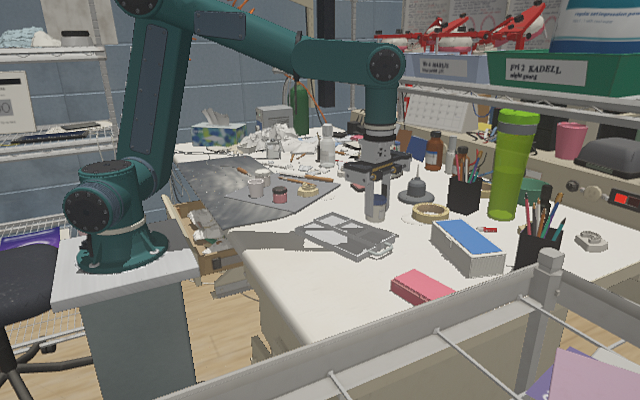

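The side view shows the jar at (378,205), just above the loop-end bay at (370,235). I'll lower it slowly.

{"api": "move_arm", "payload": {"deltas": [0,0,0,0.18,0,1.5,0.4,0,0,0,0.18,0,3,0.4,0,0,0,0.18,0,4,0.4,0,0,0,0.18,0,4.7,0.4,0,0,0,0.18,0,5.1,0.4,0,0,0,0.18,0,5.35,0.4,0,0,0,0.18,0,5.35,0.4,0,0,0,0.18,0,5.35,0.4]}}

```text
time: 6.4
tool_pos: [0.5701, -0.2594, 0.027]
ee_rot: [3.14, 0.001, 1.858]
wrist_force: [0.4, 1.3, -0.5]
width: 0.0488
finger_force: 29.9
```

```bash
python3 -c "
from h import *
for i in range(3): robot.snapshot('wrist')
o=robot.get_obs();print(delta(.5702,-.2593,.027,1.858),o['finger_force'],o['wrist_force'],o['tool_pos'])"
```

```text
[ 0.001  0.001 -0.     0.005  0.017  0.004] 29.92125989915621 [ 0.08422022 -0.06381065  0.26831873] [ 0.57005435 -0.25939674  0.02703692]
```

{"api": "move_arm", "payload": {"deltas": [0,0,0,0,0,0.1,0.4,0,0,0,0,0,0.1,0.4,0,0,0,0,0,0.1,-0.3,0,0,0,0,0,0.1,-0.6,0,0,0,0,0,0.1,-0.7,0,0,0,0,0,0.1,-0.7,0,0,0,0,0,-4,-0.7,0,0,0,0,0,-9,-0.7]}}

```text
time: 7.35
tool_pos: [0.5673, -0.2578, 0.1134]
ee_rot: [-3.136, -0.006, 1.858]
wrist_force: [0.7, -0.5, 1.2]
width: 0.0797
finger_force: 0.0
```

```bash
python3 -c "
from h import *
print(delta(.4715,.2800,.13,1.858))"
```

```text
[-6.0000e-03 -6.0000e-03 -0.0000e+00  5.4306e+01  6.0260e+00 -1.3560e+00]
```

{"api": "move_arm", "payload": {"deltas": [0,0,0,4,0.4,-2,-0.7,0,0,0,9,1,-2,-0.7,0,0,0,14,1.5,-2,-0.7,0,0,0,19,2,-2,-0.7,0,0,0,24,2.6,-2,-0.7,0,0,0,29,3.2,-2,-0.7,0,0,0,34,3.8,-2,-0.7,0,0,0,39,4.4,-2,-0.7]}}

```text
time: 8.15
tool_pos: [0.501, 0.127, 0.1366]
ee_rot: [3.141, -0.0, 1.858]
wrist_force: [0.8, -0.4, -1.0]
width: 0.08
finger_force: 0.0
```

```bash
python3 -c "
from h import *
for i in range(3):
  o=robot.get_obs();t=robot.snapshot('top')
print(delta(.4700,.2815,.13,1.858),o['tool_pos'])
im=t['image'];save('t2',cv2.resize(im[160:260,330:450],None,fx=6,fy=6,interpolation=cv2.INTER_CUBIC))"
```

```text
[ 0.0000e+00 -0.0000e+00  6.0000e-03  1.5602e+01  1.4800e+00  6.5200e-01] [0.50008349 0.13070306 0.13654877]
```

View pics/t2.png

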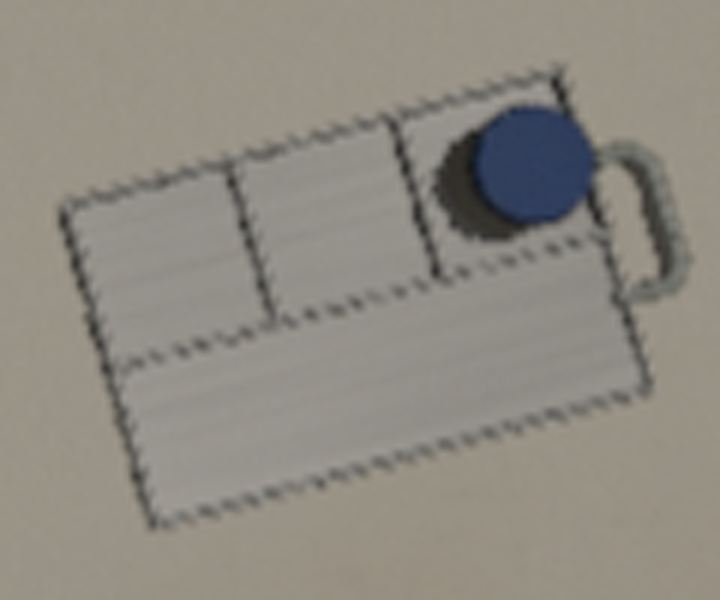

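The blue lid is at (534,164) in the crop. I'll check its centre with parallax and continue to the white jar.

```bash
python3 -c "
from h import *
s=dict(np.load('top.npz'));w=ray(s,330+534.5/6-.5,160+164.5/6-.5,.07)
th=-1.2832;c=np.array([.5151,-.1959]);Rc=np.array([[np.cos(th),-np.sin(th)],[np.sin(th),np.cos(th)]])
print(w,Rc.T@(w[:2]-c))"
```

```text
[ 0.56756653 -0.25759484  0.07      ] [0.07404296 0.03281202]
```

{"api": "move_arm", "payload": {"deltas": [0,0,0,5,0.5,0.6,-0.75,0,0,0,10,1,0.6,-0.75,0,0,0,14,1.4,0.6,-0.75,0,0,0,15.6,1.48,0.6,-0.75,0,0,0,15.6,1.48,0.6,-0.75,0,0,0,15.6,1.48,0.6,-0.75]}}

```text
time: 8.9
tool_pos: [0.4724, 0.2773, 0.1304]
ee_rot: [-3.141, 0.001, 1.857]
wrist_force: [0.5, -0.8, -0.4]
width: 0.0825
finger_force: 0.0
```

```bash
cat >> h.py <<'E'
def lid(s,o,z,r,d=.008):
    "lid centre in tool x,y from the wrist depth, at world height z; corrected by the pad bias (-2,-1.3 mm)"
    T=s["T_tool_cam"];P=cloud(s,T);Z=o["tool_pos"][2]-P[...,2]
    m=(abs(Z-z)<d)&(np.hypot(P[...,0],P[...,1])<r)&(s["depth"]>0)
    n,l,st,_=cv2.connectedComponentsWithStats(m.astype(np.uint8)); k=1+st[1:,4].argmax(); t=P[l==k]
    return len(t),np.median(o["tool_pos"][2]-t[:,2]),(t.min(0)+t.max(0))[:2]/2-[.002,.0013],np.ptp(t,0)
E
python3 -c "
from h import *
for i in range(3):
  o=robot.get_obs();s=robot.snapshot('wrist')
print(lid(s,o,.062,.045)); print(delta(.4700,.2815,.027,1.858),o['tool_pos'])"
```

```text
(2897, np.float64(0.061704484102996865), array([ 0.00467252, -0.00116745]), array([0.05411432, 0.05391617, 0.00993019]))
[ 0.000e+00  1.000e-03 -3.000e-03  4.980e-01 -1.110e-01  1.036e+01] [0.47247811 0.27697079 0.13052544]
```

The tall jar is within 2 mm of its bay centre, and the two estimates for the white jar agree.

{"api": "move_arm", "payload": {"deltas": [0,0,0,0.5,-0.1,4,-0.75,0,0,0,0.5,-0.1,8,-0.75,0,0,0,0.5,-0.1,10.35,-0.75,0,0,0,0.5,-0.1,10.35,-0.75,0,0,0,0.5,-0.1,10.35,-0.75,0,0,0,0.5,-0.1,10.35,-0.75,0,0,0,0.5,-0.1,10.35,-0.75]}}

```text
time: 9.75
tool_pos: [0.471, 0.2839, 0.0295]
ee_rot: [3.137, -0.001, 1.857]
wrist_force: [-0.4, -0.1, 0.4]
width: 0.0821
finger_force: 0.0
```

```bash
python3 -c "
from h import *
for i in range(3):
  o=robot.get_obs();s=robot.snapshot('wrist')
print(lid(s,o,.062,.045,.004)); print(delta(.4700,.2815,.027,1.858),o['tool_pos'])"
```

```text
(6778, np.float64(0.061771657706503724), array([-0.0022578 , -0.00128974]), array([0.05379109, 0.05384154, 0.00594257]))
[ 0.002 -0.    -0.    -0.218 -0.08   0.14 ] [0.47042552 0.28388267 0.02878779]
```

Small correction, then close and lift.

{"api": "move_arm", "payload": {"deltas": [0,0,0,-0.2,-0.1,0.14,-0.5,0,0,0,-0.2,-0.1,0.14,0.4,0,0,0,-0.2,-0.1,0.14,0.4,0,0,0,-0.2,-0.1,0.14,0.4,0,0,0,-0.2,-0.1,0.14,0.4,0,0,0,-0.2,-0.1,0.14,0.4,0,0,0,-0.2,-0.1,0.14,0.4,0,0,0,-0.2,-0.1,0.14,0.4]}}

```text
time: 10.7
tool_pos: [0.4689, 0.2812, 0.0256]
ee_rot: [-3.142, 0.0, 1.858]
wrist_force: [0.1, 0.0, 0.2]
width: 0.0517
finger_force: 30.0
```

{"api": "move_arm", "payload": {"deltas": [0,0,0,0,0,-3,0.4,0,0,0,0,0,-7,0.4,0,0,0,0,0,-11,0.4,0,0,0,0,0,-12,0.4]}}

```text
time: 11.1
tool_pos: [0.4715, 0.2825, 0.1512]
ee_rot: [3.132, -0.002, 1.858]
wrist_force: [0.7, 0.3, -0.5]
width: 0.052
finger_force: 30.0
```

```bash
python3 -c "
from h import *
for i in range(2):
  o=robot.get_obs();s=robot.snapshot('wrist')
print(lid(s,o,o['tool_pos'][2]+.035,.045,.004)); print(delta(.5482,-.1861,.15,1.858),o['tool_pos'],o['width'])"
```

```text
(7592, np.float64(0.18680665319456885), array([0.00025016, 0.00017152]), array([0.05270803, 0.07571512, 0.00797266]))
[ 4.0000e-03 -1.0000e-03 -0.0000e+00 -4.7087e+01 -5.7510e+00 -2.9900e-01] [0.47119852 0.28238063 0.15059319] 0.05239847801238569
```

{"api": "move_arm", "payload": {"deltas": [0,0,0,-4,-0.5,0,0.4,0,0,0,-9,-1,0,0.4,0,0,0,-14,-1.7,0,0.4,0,0,0,-19,-2.3,0,0.4,0,0,0,-24,-2.9,0,0.4,0,0,0,-29,-3.5,0,0.4,0,0,0,-34,-4.1,0,0.4,0,0,0,-39,-4.7,0,0.4]}}

```text
time: 12.0
tool_pos: [0.5322, -0.1051, 0.1421]
ee_rot: [-3.137, -0.003, 1.858]
wrist_force: [0.5, 0.5, -1.2]
width: 0.0519
finger_force: 30.0
```

{"api": "move_arm", "payload": {"deltas": [0,0,0,-5,-0.6,0,0.4,0,0,0,-8,-1,1,0.4,0,0,0,-8,-1,4,0.4,0,0,0,-8,-1,7,0.4,0,0,0,-8,-1,7,0.4,0,0,0,-8,-1,7,0.4,0,0,0,-8,-1,7,0.4]}}

```text
time: 12.7
tool_pos: [0.5475, -0.1831, 0.0765]
ee_rot: [3.14, 0.001, 1.858]
wrist_force: [1.0, -0.3, -1.5]
width: 0.0521
finger_force: 30.0
```

```bash
python3 -c "
from h import *
for i in range(3): robot.snapshot('wrist')
o=robot.get_obs();print(delta(.549,-.186,.027,1.858),o['tool_pos'],o['width'])"
```

```text
[ 3.000e-03  2.000e-03  0.000e+00 -2.770e-01  7.000e-03  5.051e+00] [ 0.54799681 -0.18329986  0.07750387] 0.051977670223382816
```

{"api": "move_arm", "payload": {"deltas": [0,0,0,-0.25,0,1.5,0.4,0,0,0,-0.25,0,3,0.4,0,0,0,-0.25,0,4,0.4,0,0,0,-0.25,0,4.6,0.4,0,0,0,-0.25,0,4.9,0.4,0,0,0,-0.25,0,5.05,0.4,0,0,0,-0.25,0,5.05,0.4,0,0,0,-0.25,0,5.05,0.4]}}

```text
time: 13.65
tool_pos: [0.5481, -0.1858, 0.0256]
ee_rot: [3.141, 0.001, 1.858]
wrist_force: [-0.5, 0.6, 0.7]
width: 0.052
finger_force: 30.0
```

```bash
python3 -c "
from h import *
for i in range(3): robot.snapshot('wrist')
o=robot.get_obs();print(delta(.549,-.186,.026,1.858),o['tool_pos'],o['wrist_force'])"
```

```text
[ 0.001  0.001 -0.    -0.053  0.085 -0.041] [ 0.54803245 -0.18573303  0.02559091] [-0.45136751  0.54991646  0.71463067]
```

{"api": "move_arm", "payload": {"deltas": [0,0,0,0,0,0,0.3,0,0,0,0,0,0,-0.3,0,0,0,0,0,0,-0.6,0,0,0,0,0,0,-0.7,0,0,0,0,0,0,-0.7,0,0,0,0,0,-4,-0.7,0,0,0,0,0,-9,-0.7]}}

```text
time: 14.5
tool_pos: [0.5453, -0.1846, 0.1125]
ee_rot: [-3.136, -0.005, 1.858]
wrist_force: [1.3, -0.3, 0.2]
width: 0.0798
finger_force: 0.0
```

```bash
python3 -c "
from h import *
print(delta(.4625,.1040,.13,1.858))"
```

```text
[-6.0000e-03 -5.0000e-03 -0.0000e+00  3.0029e+01  2.1200e-01 -1.5940e+00]
```

{"api": "move_arm", "payload": {"deltas": [0,0,0,5,0,-1.5,-0.7,0,0,0,10,0,-1.5,-0.7,0,0,0,15,0.1,-1.5,-0.7,0,0,0,20,0.1,-1.5,-0.7,0,0,0,25,0.2,-1.5,-0.7,0,0,0,29,0.2,-1.5,-0.7,0,0,0,30,0.2,-1.5,-0.7,0,0,0,30,0.2,-1.5,-0.7]}}

```text
time: 15.3
tool_pos: [0.4643, 0.1038, 0.1303]
ee_rot: [3.141, 0.0, 1.861]
wrist_force: [1.2, -0.3, 0.2]
width: 0.0796
finger_force: 0.0
```

```bash
python3 -c "
from h import *
for i in range(4):
  o=robot.get_obs();s=robot.snapshot('wrist')
print(lid(s,o,.054,.045)); print(delta(.4625,.1040,.026,1.858),o['tool_pos'])"
```

```text
(2020, np.float64(0.054687645515775346), array([ 0.00351804, -0.00307019]), array([0.04552343, 0.04669879, 0.01136173]))
[-0.0000e+00  1.0000e-03 -2.0000e-03  3.4000e-01 -1.8200e-01  1.0409e+01] [0.46516014 0.10146163 0.13010679]
```

{"api": "move_arm", "payload": {"deltas": [0,0,0,0.34,-0.24,4,-0.7,0,0,0,0.34,-0.24,8,-0.7,0,0,0,0.34,-0.24,10.4,-0.7,0,0,0,0.34,-0.24,10.4,-0.7,0,0,0,0.34,-0.24,10.4,-0.7,0,0,0,0.34,-0.24,10.4,-0.7,0,0,0,0.34,-0.24,10.4,-0.7]}}

```text
time: 16.2
tool_pos: [0.4631, 0.1052, 0.0282]
ee_rot: [3.138, 0.001, 1.857]
wrist_force: [0.3, -0.5, 0.3]
width: 0.0801
finger_force: 0.0
```

```bash
python3 -c "
from h import *
for i in range(3):
  o=robot.get_obs();s=robot.snapshot('wrist')
print(lid(s,o,.054,.04,.004)); print(delta(.4625,.1040,.026,1.858),o['tool_pos'])"
```

```text
(4675, np.float64(0.05475586980062005), array([-0.00091153, -0.00156503]), array([0.04555287, 0.04600031, 0.00654833]))
[ 0.002  0.    -0.    -0.141 -0.017  0.14 ] [0.4625396  0.10536203 0.0277009 ]
```

{"api": "move_arm", "payload": {"deltas": [0,0,0,-0.1,-0.1,0.14,-0.5,0,0,0,-0.1,-0.1,0.14,0.5,0,0,0,-0.1,-0.1,0.14,0.5,0,0,0,-0.1,-0.1,0.14,0.5,0,0,0,-0.1,-0.1,0.14,0.5,0,0,0,-0.1,-0.1,0.14,0.5,0,0,0,-0.1,-0.1,0.14,0.5,0,0,0,-0.1,-0.1,0.14,0.5]}}

```text
time: 17.15
tool_pos: [0.4607, 0.1041, 0.0247]
ee_rot: [3.141, -0.0, 1.858]
wrist_force: [1.4, 0.2, 0.1]
width: 0.0449
finger_force: 30.0
```

{"api": "move_arm", "payload": {"deltas": [0,0,0,0,0,-3,0.5,0,0,0,0,0,-7,0.5,0,0,0,0,0,-11,0.5,0,0,0,0,0,-12,0.5]}}

```text
time: 17.55
tool_pos: [0.4633, 0.1044, 0.1498]
ee_rot: [3.133, 0.002, 1.858]
wrist_force: [0.3, -0.6, -0.2]
width: 0.0448
finger_force: 30.0
```

```bash
python3 -c "
from h import *
for i in range(2):
  o=robot.get_obs();s=robot.snapshot('wrist')
print(lid(s,o,o['tool_pos'][2]+.028,.04,.004)); print(delta(.5280,-.1160,.15,1.858),o['tool_pos'],o['width'])"
```

```text
(5265, np.float64(0.1791265031896827), array([-1.94365098e-04,  7.80244308e-05]), array([0.04528126, 0.06826236, 0.0079541 ]))
[ 4.0000e-03  1.0000e-03 -0.0000e+00 -2.2993e+01  1.1800e-01 -3.4400e-01] [0.4630307  0.10434768 0.1491536 ] 0.04494346723695955
```

Move over the far bay; the jar is centred in the fingers, and its seat height is TCP ≈ 0.025.

{"api": "move_arm", "payload": {"deltas": [0,0,0,-4,0,0,0.5,0,0,0,-9,0,0,0.5,0,0,0,-14,0.1,0,0.5,0,0,0,-19,0.1,0,0.5,0,0,0,-22,0.1,0,0.5,0,0,0,-23,0.1,3,0.5,0,0,0,-23,0.1,7,0.5,0,0,0,-23,0.1,7,0.5]}}

```text
time: 18.45
tool_pos: [0.5201, -0.1147, 0.0652]
ee_rot: [-3.126, -0.011, 1.856]
wrist_force: [-1.0, -0.4, -1.6]
width: 0.0451
finger_force: 30.0
```

```bash
python3 -c "
from h import *
for i in range(5): robot.snapshot('wrist')
o=robot.get_obs();print(delta(.528,-.116,.0255,1.858),o['tool_pos'],o['width'])"
```

```text
[ 3.000e-03  2.000e-03  1.000e-03  2.700e-02 -2.000e-03  5.114e+00] [ 0.5279356  -0.11620771  0.07664417] 0.04523301506830031
```

{"api": "move_arm", "payload": {"deltas": [0,0,0,0,0,1.5,0.5,0,0,0,0,0,3,0.5,0,0,0,0,0,4,0.5,0,0,0,0,0,4.6,0.5,0,0,0,0,0,4.9,0.5,0,0,0,0,0,5.1,0.5,0,0,0,0,0,5.1,0.5,0,0,0,0,0,5.1,0.5]}}

```text
time: 19.5
tool_pos: [0.5272, -0.1165, 0.0247]
ee_rot: [3.141, 0.001, 1.858]
wrist_force: [-1.7, 0.5, 3.1]
width: 0.045
finger_force: 30.0
```

```bash
python3 -c "
from h import *
for i in range(3): robot.snapshot('wrist')
o=robot.get_obs();print(delta(.528,-.116,.025,1.858),o['tool_pos'],o['wrist_force'])"
```

```text
[ 0.001  0.001 -0.     0.021  0.094 -0.032] [ 0.52715557 -0.11646896  0.02468129] [-2.39272977  1.10453613  4.62737497]
```

{"api": "move_arm", "payload": {"deltas": [0,0,0,0,0,0,0.3,0,0,0,0,0,0,-0.3,0,0,0,0,0,0,-0.6,0,0,0,0,0,0,-0.7,0,0,0,0,0,0,-0.7,0,0,0,0,0,-4,-0.7,0,0,0,0,0,-9,-0.7]}}

```text
time: 20.35
tool_pos: [0.5244, -0.1154, 0.1112]
ee_rot: [-3.135, -0.005, 1.858]
wrist_force: [1.3, 0.0, 0.9]
width: 0.0805
finger_force: 0.0
```

```bash
python3 -c "
from h import *
print(delta(.582,.2455,.13,2.048))"
```

```text
[-6.0000e-03 -5.0000e-03 -1.9000e-01  3.2992e+01  1.5732e+01 -1.8290e+00]
```

{"api": "move_arm", "payload": {"deltas": [0,0,0,4,1.9,-1.8,-0.3,0,0,-0.05,8,3.8,-1.8,0,0,0,-0.1,12,5.7,-1.8,0.2,0,0,-0.15,16,7.6,-1.8,0.2,0,0,-0.19,20,9.5,-1.8,0.2,0,0,-0.19,24,11.4,-1.8,0.2,0,0,-0.19,28,13.3,-1.8,0.2,0,0,-0.19,32,15.2,-1.8,0.2]}}

```text
time: 21.15
tool_pos: [0.582, 0.2356, 0.1315]
ee_rot: [3.142, 0.0, 2.048]
wrist_force: [-0.0, -0.7, -0.1]
width: 0.0379
finger_force: 0.0
```

```bash
python3 -c "
from h import *
for i in range(5):
  o=robot.get_obs();s=robot.snapshot('wrist')
save('w4',s['image']);s=dict(s);s['p']=o['tool_pos'];s['r']=o['ee_rot'];np.savez('w4',**s)
print(delta(.582,.2455,.05,2.048),o['tool_pos'],o['width'])
t=robot.snapshot('top')['image'];save('t3',cv2.resize(t[160:260,330:450],None,fx=6,fy=6))"
```

```text
[-1.000e-03  0.000e+00  0.000e+00  1.076e+00  5.910e-01  8.123e+00] [0.58161194 0.23437473 0.13103057] 0.03796029270432258
```

View pics/w4.png

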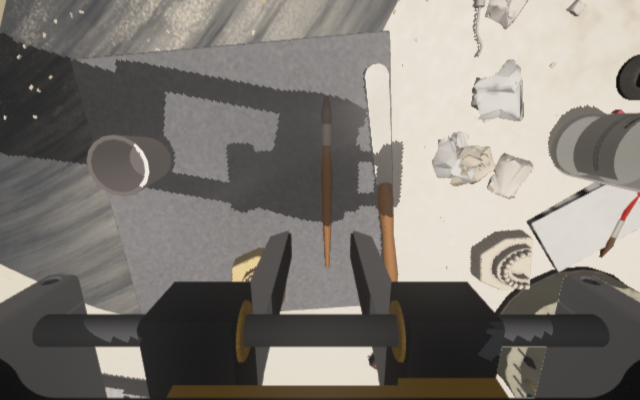

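View pics/t3.png

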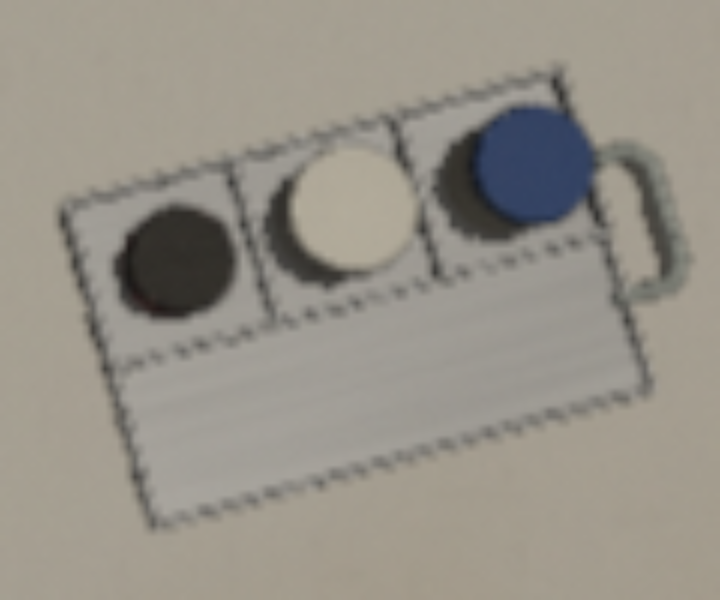

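All three jars stand in their bays. In the wrist view the brush runs from (325,97) to (327,266), parallel to the fingers' plane, with the spatula clear at x≈385.

```bash
python3 -c "
from h import *
s=dict(np.load('w4.npz'));o=dict(tool_pos=s['p'],ee_rot=s['r'])
a=wray(s,o,325.5,97,.0155);b=wray(s,o,327,266,.0155);m=(a+b)/2
print(a,b,m,np.linalg.norm(a-b)); Rt=R.from_euler('xyz',o['ee_rot']).inv(); print(Rt.apply(m-o['tool_pos'])*100,Rt.apply(b-a))
t=dict(np.load('top.npz'));th=-1.2832;c=np.array([.5151,-.1959]);Rc=np.array([[np.cos(th),-np.sin(th)],[np.sin(th),np.cos(th)]])
for u,v,z in((534,164,.07),(353,208,.062),(180,262,.054)):
  w=ray(t,330+(u+.5)/6-.5,160+(v+.5)/6-.5,z);print(Rc.T@(w[:2]-c))"
```

```text
[0.54257488 0.32273866 0.0155    ] [0.62392782 0.17111499 0.0155    ] [0.58325135 0.24692682 0.0155    ] 0.17206986612878677
[ 1.04280318  0.73832341 11.55175238] [-1.72054508e-01  2.29801308e-03  6.40495389e-05]
[0.07404296 0.03281202]
[0.00045255 0.03508732]
[-0.07230519  0.03258335]
```

{"api": "move_arm", "payload": {"deltas": [0,0,0,0.9,0.62,4,0.2,0,0,0,0.9,0.62,8,0.2,0,0,0,0.9,0.62,10.5,0.2,0,0,0,0.9,0.62,11.3,0.2,0,0,0,0.9,0.62,11.3,0.2,0,0,0,0.9,0.62,11.3,0.2,0,0,0,0.9,0.62,11.3,0.2,0,0,0,0.9,0.62,11.3,0.2]}}

```text
time: 22.25
tool_pos: [0.5847, 0.2448, 0.021]
ee_rot: [3.138, 0.001, 2.048]
wrist_force: [0.2, -0.3, 0.3]
width: 0.0379
finger_force: 0.0
```

```bash
python3 -c "
from h import *
for i in range(4): s=robot.snapshot('wrist')
o=robot.get_obs();print(delta(.582,.2455,.0135,2.048),o['tool_pos'],o['wrist_force'])"
```

```text
[ 0.001  0.    -0.     0.142 -0.108  0.594] [0.58360458 0.24473636 0.01944155] [ 0.1475502  -0.45821115 -0.52275128]
```

{"api": "move_arm", "payload": {"deltas": [0,0,0,0.1,-0.05,0.5,0.2,0,0,0,0.1,-0.05,0.5,0.2,0,0,0,0.1,-0.05,0.5,0.2,0,0,0,0.1,-0.05,0.5,0.95,0,0,0,0.1,-0.05,0.5,0.95,0,0,0,0.1,-0.05,0.5,0.95,0,0,0,0.1,-0.05,0.5,0.95,0,0,0,0.1,-0.05,0.5,0.95]}}

```text
time: 23.25
tool_pos: [0.5825, 0.2452, 0.0138]
ee_rot: [3.141, -0.0, 2.048]
wrist_force: [-0.2, -0.8, 0.1]
width: 0.0107
finger_force: 30.0
```

{"api": "move_arm", "payload": {"deltas": [0,0,0,0,0,-1,0.95,0,0,0,0,0,-4,0.95,0,0,0,0,0,-8,0.95,0,0,0,0,0,-12,0.95,0,0,0,0,0,-12,0.95]}}

```text
time: 23.75
tool_pos: [0.5864, 0.2466, 0.1431]
ee_rot: [3.126, 0.002, 2.048]
wrist_force: [0.0, 0.8, 0.5]
width: 0.0106
finger_force: 30.0
```

```bash
python3 -c "
from h import *
o=robot.get_obs();print(delta(.4801,-.2062,.13,1.858),o['tool_pos'],o['width'],o['finger_force'])"
```

```text
[ 1.5000e-02  1.0000e-03  1.9000e-01 -3.5337e+01 -3.0249e+01  9.3600e-01] [0.58639186 0.24655627 0.14309253] 0.010583642155611656 29.990952014923096
```

{"api": "move_arm", "payload": {"deltas": [0,0,0.03,-3.2,-2.7,0,0.95,0,0,0.06,-6.7,-5.7,0,0.95,0,0,0.1,-10.2,-8.7,0,0.95,0,0,0.14,-13.7,-11.7,0,0.95,0,0,0.19,-17.2,-14.7,0,0.95,0,0,0.19,-20.7,-17.7,0,0.95,0,0,0.19,-24.2,-20.7,0,0.95,0,0,0.19,-27.7,-23.7,0,0.95]}}

```text
time: 24.55
tool_pos: [0.4981, -0.1113, 0.1338]
ee_rot: [3.141, 0.0, 1.858]
wrist_force: [-0.2, -1.2, 0.5]
width: 0.0106
finger_force: 30.0
```

```bash
python3 -c "
from h import *
for i in range(3): s=robot.snapshot('wrist')
o=robot.get_obs();print(delta(.4801,-.2062,.06,1.858),o['tool_pos'],o['width'],o['finger_force'])"
```

```text
[-0.000e+00 -0.000e+00 -5.000e-03 -8.554e+00 -4.363e+00  7.363e+00] [ 0.4982313  -0.11191308  0.13364817] 0.010524675332629034 29.990936815738678
```

{"api": "move_arm", "payload": {"deltas": [0,0,0,-4,-2,0,0.95,0,0,0,-7.5,-3.8,0,0.95,0,0,0,-8.55,-4.36,1,0.95,0,0,0,-8.55,-4.36,4,0.95,0,0,0,-8.55,-4.36,7,0.95,0,0,0,-8.55,-4.36,7,0.95,0,0,0,-8.55,-4.36,7,0.95,0,0,0,-8.55,-4.36,7,0.95]}}

```text
time: 25.5
tool_pos: [0.4828, -0.2036, 0.0654]
ee_rot: [3.139, 0.002, 1.859]
wrist_force: [-0.6, 0.1, 0.3]
width: 0.0106
finger_force: 30.0
```

```bash
python3 -c "
from h import *
for i in range(3): s=robot.snapshot('wrist')
save('w5',s['image'])
o=robot.get_obs();print(delta(.4801,-.2062,.015,1.858),o['tool_pos'],o['width'],o['finger_force'])"
```

```text
[ 3.000e-03  2.000e-03  0.000e+00 -1.040e-01 -3.160e-01  5.059e+00] [ 0.48267959 -0.20423622  0.06559419] 0.01031374745622743 29.99100387096405
```

View pics/w5.png

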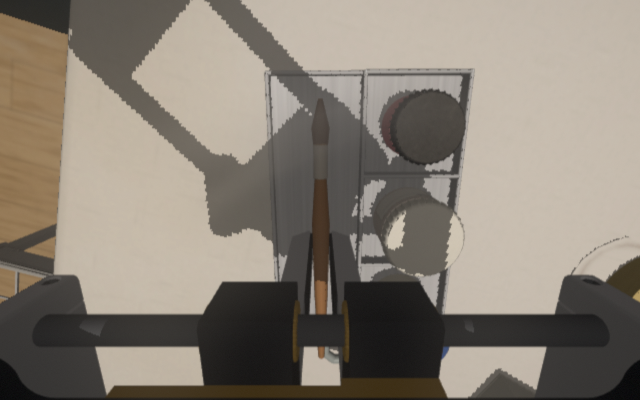

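The brush (tip at (320,100)) hangs centred over the trough and inside the far wall. Lowering it now.

{"api": "move_arm", "payload": {"deltas": [0,0,0,-0.1,-0.3,1.5,0.95,0,0,0,-0.1,-0.3,3,0.95,0,0,0,-0.1,-0.3,4,0.95,0,0,0,-0.1,-0.3,4.6,0.95,0,0,0,-0.1,-0.3,5,0.95,0,0,0,-0.1,-0.3,5,0.95,0,0,0,-0.1,-0.3,5,0.95,0,0,0,-0.1,-0.3,5,0.95]}}

```text
time: 26.45
tool_pos: [0.4792, -0.206, 0.0142]
ee_rot: [3.141, 0.001, 1.858]
wrist_force: [0.1, -0.3, -0.6]
width: 0.0108
finger_force: 30.0
```

```bash
python3 -c "
from h import *
for i in range(3): s=robot.snapshot('wrist')
o=robot.get_obs();print(delta(.4801,-.2062,.0142,1.858),o['tool_pos'],o['wrist_force'])"
```

```text
[ 0.     0.    -0.    -0.06   0.101 -0.027] [ 0.47896615 -0.20591371  0.0139265 ] [ 0.67837577 -0.20202788  0.0576596 ]
```

{"api": "move_arm", "payload": {"deltas": [0,0,0,0,0,0,0.7,0,0,0,0,0,0,0.5,0,0,0,0,0,0,0.5,0,0,0,0,0,0,0.5,0,0,0,0,0,-4,0.5,0,0,0,0,0,-9,0.5,0,0,0,0,0,-13,0.5]}}

```text
time: 27.3
tool_pos: [0.479, -0.2059, 0.1461]
ee_rot: [3.141, 0.001, 1.858]
wrist_force: [0.7, 0.6, -0.7]
width: 0.0232
finger_force: 0.0
```

{"api": "move_arm", "payload": {"deltas": [0,0,0,5,0,-4,0.5,0,0,0,10,0,-6,0.5,0,0,0,15,0,-6,0.5,0,0,0,20,0,-6,0.5,0,0,0,20,0,-6,0.5,0,0,0,20,0,-6,0.5]}}

```text
time: 27.9
tool_pos: [0.4217, -0.0121, 0.2044]
ee_rot: [3.14, 0.0, 1.862]
wrist_force: [0.5, -0.9, -0.9]
width: 0.0237
finger_force: 0.0
```

```bash
python3 -c "
from h import *
for i in range(4): t=robot.snapshot('top')
print(robot.get_obs()['tool_pos'])
im=t['image'];save('t4',cv2.resize(im[110:290,150:460],None,fx=2.5,fy=2.5))"
```

```text
[ 0.42245268 -0.01496028  0.20349336]
```

View pics/t4.png

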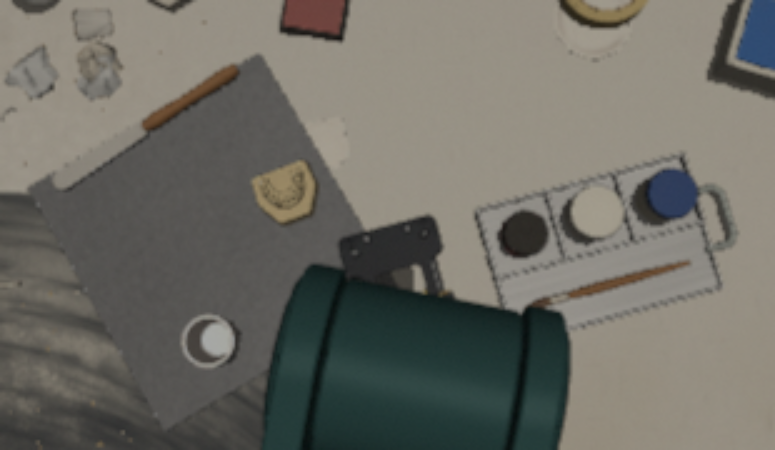

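The three jars stand at (524,234), (596,212) and (670,194). The brush lies in the trough along (540,302)–(688,264), and the pot, cast and spatula are where they started. Handing in.

```bash
python3 -c "
from bench import robot
print(robot.close_job())"
```

```text
the job is handed in; nothing more can be done
None
```

The kit is packed and handed in at about 28 s: all three jars stand in their bays by height (centres measured within about 2 mm), the brush lies in the trough, and the pot, cast and spatula look unmoved in the last picture; no verdict was returned.

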